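Zero the test tweezers at the marked tip gap

TASK

The tweezer-shaped component meter has to be zeroed before the next lot: lay it into the pocket of the aluminium zeroing cradle, body fully home, flat and square, its two sprung leaves reaching out over the engraved block, and let go of it. Then squeeze the leaves at their finger pads until the two tips stand over the two long engraved lines, 10 mm apart, and hold that gap steady for at least three seconds, finishing while still holding it. Never pinch the tips together, and leave the other things on the bench where they are.

Things in the scene. Friction and masses are not known exactly. Their poses are not given: they have to be found in the camera images.
- tweezers: tweezer-shaped meter, loose, 0.1 kg: grey block body 64 (x) x 28 (y) x 24 (z) mm, dark display on top, two sprung steel leaves with ribbed black pads and brass tips out to +x; 161 mm long. Origin: centre of the body's underside; x to the tips, z up. Centre of mass 21 mm ahead. Starts on the bench right of the cradle, display up. Pick it up from above across the 28 mm
- leaf_l (a joint): closing angle of the left (+y) leaf; upright hinge at x 34, y +6 mm of the body; 0 = sprung open, grows as squeezed inward, 0.126 = tips touch. Spring: 0.044 N m + 2.2 N m/rad (at the pad 0.8 N at 0, 4.2 N at 0.084). Tip is 95 mm from the hinge: gap = 26 mm - 95 mm x (leaf_l + leaf_r); 0.084 on each leaf gives the 10 mm gap
- leaf_r (a joint): the same for the right (-y) leaf, mirror image: 0 = open, grows as it is squeezed inward
- pad_l (a point): centre of the left leaf's finger pad (24 mm long, 4 thick, 14 high), 89 mm ahead of the body's origin, 17 mm above its underside; the leaf itself spans 12 to 22 mm above it. Both pads measure 40 mm over their outer faces when open, about 31 mm with the tips 10 mm apart
- pad_r (a point): centre of the right leaf's finger pad, mirror image
- tip_l (a point): point of the left brass tip (middle of its 2 mm thickness), 129 mm ahead of the body's origin, 17 mm above its underside, 13 mm to the left when open. Tip gap = distance tip_l to tip_r (2 mm when they touch)
- tip_r (a point): point of the right brass tip, mirror image
- cradle: zeroing cradle, aluminium, fixed: base plate 200 x 74 x 8 mm (x -52 to 148), pocket block 86 x 50 mm round the origin, gauge block at x 114 to 144 mm, 46 mm wide; both blocks' tops 32 mm above the bench; between them only the base plate, room for fingers. Origin on the bench under the pocket, x to the gauge block, z up. Seated tweezers share its axes: pads at x 89, z 40 mm
- pocket (a point): centre of the pocket's floor, 23 mm above the bench. Pocket 68 (x) x 30 mm, 9 mm deep, mouth chamfered 3 mm; the tweezers' body rests on the floor and stands 15 mm out of it. The play (2 mm at each end, 1 mm at each side) lets the tips swing some 3 mm sideways: a squeeze centred on the cradle's x axis brings them over the lines
- line_l (a point): middle of the left long engraved line on top of the gauge block (26 mm long along the cradle's x, 1.4 mm wide; x 129, y +5, z 32 mm of the cradle), below where the left tip shall stand
- line_r (a point): the right long engraved line, y -5 mm, 10 mm from the other; only these two run the length of the block, the rest are short scale ticks
- tweezers_straight: bystander: plain thin steel tweezers 120 mm long, 10 mm wide, lying flat; leave alone
- tweezers_black: bystander: plain thin black tweezers 116 mm long; leave alone
- reject_bin: bystander: small open plastic bin 112 x 75 x 47 mm; leave alone
- strip_a: bystander: carrier strip with nine small moulded parts, 150 x 20 x 9 mm; leave alone
- loupe: bystander: black round eye loupe, 38 mm across, 28 mm high; leave alone
- part_loose_0: bystander: black moulded part 24 x 20 x 8 mm; leave alone
- part_loose_1: bystander: another black moulded part 24 x 20 x 8 mm; leave alone
- solder_spool: bystander: spool 53 mm across, 40 mm high; leave alone
- tape_amber: bystander: roll of tape lying flat, 95 mm across, 19 mm high; leave alone

How it is judged:
By the outcome, as a careful person would: the job done as asked, in the order asked, and still so for the second after the job is handed in, while the arm keeps its last pose, push and grip.
It also fails if it takes over 58 s, if anything falls off the work surface, if the arm or the gripper's body presses on something with over 40 N, if the wrist force passes 120 N, or if a joint passes its speed limit or range.

ROBOT

A 6-joint arm with a two-finger parallel gripper is mounted at the origin on a cart in front of the work surface, level with it; the furniture and walls round the work are solid. World frame = base frame: x ahead of the robot, y to its left, z up, the work surface at z = 0. Lengths are in mm, angles in rad, forces in N, time in s.
With the tool pointing down it reaches from about 350 to 975 mm from the base axis. Payload 7.1 kg.
Tool frame: the origin (TCP) lies between the finger pads; the fingertips stand 17 mm ahead of it and the grasp point (between the pads) lies 2 mm behind it (tip_reach is the y of the fingertips in the tool frame, in mm); y points along the fingers, x is the direction in which the jaws open and shut, and the axes are right-handed (so a half turn about y gives the same grasp; the last joint's range is limited). The gripper opens to 88 mm and grips with 3 to 60 N. Pads are 20 mm wide; open, the fingers measure 115 mm over their backs; the gripper's body (75 mm by 178 mm) begins 61 mm behind the grasp point.
Start: joints at [-1.368, 0.423, 1.63, -0, 1.089, -0.019], TCP at [137.511, -609.669, 239.675] pointing down, gripper open.
Joint ranges: [-3, 3], [-0.9, 2.11], [0.09, 2.58], [-1.31, 4.45], [0.11, 2.69], [-2.54, 2.54]. Speed limits (rad/s): [2.39, 2.39, 3.01, 3.14, 3.14, 3.14].

INTERFACE

Orientations are given as a rotation vector (axis times angle).
In Python, from workcell import get_obs, get_image, camera_model, close_job, silhouettes, tip_of, tip_reach gives the robot as it stands. The module is installed in compiled form; this text tells all that it offers.
- The arm moves only by the tool arm_command, never from a script. Its argument "targets" is a list of rows, each a list of 4 numbers: the shift along the tool's x, y, z in mm, then the turn about the tool's y in rad. A call has 1 to 20 rows; each row shifts and turns the commanded pose from where the row before left it, along the tool's axes as they then stand; what a row does not reach is not made up. A row lasts 1/12 s, in which the tool goes at most 41.7 mm and 7.16 degrees, less where a joint would pass 70% of its speed; a pose out of reach is approached as far as the arm can. A call is refused whole if a number of a shift passes 41.7 or a number of a turn 0.125, either way. A call with a gripper value outside its range is refused whole. "gripper" is the opening in per cent of the stroke, from 0 (shut) to 100 (fully open), set as the call begins (left out, the last holds). The fingers move at their own pace and stop on an object; the grip force is fixed at half the most. Time passes only in rows, so rows that do not move let the fingers close. It gives the time, the measured TCP pose, the force and the opening at its end, in the units of the state.
- get_obs(): the state, without advancing time (a new reading comes with each control period).
- get_image(name): name is "scene" or "side" or "wrist"; returns the picture (480x640x3 uint8, blue, green, red); there is no depth.
- camera_model(name): a dict with "mtx" (3x3 intrinsics, pixels), "position" and "orientation" of the camera in the world. Camera axes: x right, y up, looking along -z (the intrinsics and any distortion apply to the point x, -y, -z); pixel columns grow to the right and rows downward; lengths in mm; the calibration is good to about 2 mm. A picture is of the moment at which its call begins: read the wrist's pose just before it. camera_model takes no time and is no camera call; for the wrist camera it gives the pose at the moment of the call.
- close_job(): hands the job in, once; it reports no verdict.
Trained networks look in the newest picture that a camera, given by its name, has taken for a name from the list of things; names that differ only in an ending like _2 or _b are one class to them, and where a whole thing is asked for, a point or a joint stands for the part that bears it (a point fixed in the world has none). Each returns a list of dicts, best first, with "conf" (0 to 1); they miss things now and then, are a little off and sometimes report something else, mostly with a low value. They report only what shows in the picture. A call takes as long as a camera call.
- silhouettes(camera, thing): "pixels" (480x640 bool, what is visible of it) and "at" ([column, row] in pixels, amid what is visible of it).
- tip_of(camera, thing): "at" ([column, row] in pixels: a listed point, or the origin of a listed thing).
The state is a dict: "t": time; "qpos": joint angles; "qvel": joint speeds; "joint_torque": joint torques, N m; "ee_pos": TCP position; "orientation": TCP orientation; "ft_force": force on the tool from outside, world axes, zero at the start; "moment": the same for the moment, N m; "width": finger opening in mm.
Only numpy, scipy, OpenCV 4.12 (cv2) and the standard library are available. Lean on these libraries where they do the work, as an engineer would, in place of code of your own. Each camera call takes 0.05 s, during which the arm holds its last target. There are 200 camera calls.

## Working session

There is one attempt and no reset: what is moved stays moved. The work goes in short steps, Python scripts to look and compute and a tool call to move; the robot and the scene stay as the last step left them, time stands still between calls to the robot, and variables do not carry over. Pictures are saved under pics/ and viewed, about 8 in all and at most 12, crops included, and the job is handed in when it is done.

Besides the shell and the picture viewer there is one more tool, called after "Emit:" by a JSON object that holds its "op" and its "data". arm_command: Moves the arm, as the interface text tells. Its arguments: {"type":"object","properties":{"targets":{"type":"array","items":{"type":"array","items":{"type":"number"}}},"gripper":{"type":"number"}},"required":["targets"]}

```bash
mkdir -p pics
cat > h.py <<'E'
import numpy as np, cv2
from scipy.spatial.transform import Rotation as R
from workcell import *
def cam(n):
    m=camera_model(n); o=np.array(m["orientation"],float)
    Rm=o if o.shape==(3,3) else R.from_rotvec(o).as_matrix() if o.size==3 else R.from_quat(o).as_matrix()
    return np.array(m["mtx"]),np.array(m["position"]),Rm,m
def ray(c,px):
    K,p,Rm,m=c
    d=m.get("distortion",m.get("dist"))
    u=cv2.undistortPoints(np.array([[px]],float),K,None if d is None else np.array(d,float))[0,0]
    return p,Rm@np.array([u[0],-u[1],-1])
def on(c,px,z):
    p,d=ray(c,px); return p+d*(z-p[2])/d[2]
def proj(c,P):
    K,p,Rm,m=c; q=Rm.T@(np.array(P)-p); q=K@np.array([q[0],-q[1],-q[2]]); return q[:2]/q[2]
E
python3 - <<'E'
from h import *
o=get_obs(); print(o); print(R.from_rotvec(o["orientation"]).as_matrix().round(3)); 
for n in ("scene","side","wrist"):
    m=camera_model(n); print(n,m); cv2.imwrite(f"pics/{n}0.png",get_image(n))
    c=cam(n)
    for t,z in [("tweezers",0),("pad_l",17),("pad_r",17),("tip_l",17),("tip_r",17),("cradle",0),("pocket",23),("line_l",32),("line_r",32)]:
        for r in tip_of(n,t)[:2]: print(n,t,round(r["conf"],2),np.round(r["at"],1),on(c,r["at"],z).round(1))
a=cv2.imread("pics/scene0.png");b=cv2.imread("pics/side0.png")
E
```

```text
{'t': 0.0, 'qpos': array([-1.36800625e+00,  4.23837759e-01,  1.63067690e+00,  4.14251602e-05,
        1.08858558e+00, -1.90040700e-02]), 'qvel': array([-2.83831076e-04, -2.72208907e-04, -5.39282715e-04,  2.11875833e-04,
       -4.36820321e-04,  1.00143837e-05]), 'joint_torque': array([ 6.71800481e-04, -5.44618034e+01, -2.73665482e+01,  6.45111920e-02,
        2.27242231e-02, -8.48774926e-05]), 'ee_pos': array([ 137.41572158, -609.17221453,  238.9087431 ]), 'orientation': array([-1.30494701,  1.04507757, -1.04317846]), 'ft_force': array([-0.20918194, -0.20329901, -0.41863019]), 'moment': array([-0.02622865, -0.00928053, -0.02329772]), 'width': 88.11957385190425}
[[ 0.22  -0.     0.976]
 [-0.976  0.001  0.22 ]
 [-0.002 -1.     0.   ]]
scene {'mtx': array([[457.99699166,   0.        , 318.71782909],
       [  0.        , 457.99699166, 248.63254286],
       [  0.        ,   0.        ,   1.        ]]), 'position': array([-217.73816773,  596.51563442,  754.28685503]), 'orientation': array([ 0.45775591, -1.09584908, -2.08041572])}
scene tweezers 0.65 [365.8 248.9] [ 480.1 -241.4    0. ]
sc
[... 1569 characters left out ...]
side cradle 0.77 [350.5 282.8] [472.1  13.5   0. ]
side cradle 0.59 [387.1 167.6] [ 450.  -474.1    0. ]
side pocket 0.98 [352.9 272.6] [470.    2.9  23. ]
side pocket 0.58 [296.2 280.1] [586.2  55.2  23. ]
side line_l 0.73 [294.8 280.9] [586.  66.  32.]
side line_l 0.6 [295.  274.3] [590.9  47.3  32. ]
side line_r 0.73 [294.8 280.9] [586.  66.  32.]
side line_r 0.6 [295.  274.3] [590.9  47.3  32. ]
wrist {'mtx': array([[400.8688242 ,   0.        , 314.93374291],
       [  0.        , 400.8688242 , 235.89334613],
       [  0.        ,   0.        ,   1.        ]]), 'position': array([ 202.95455346, -595.91270685,  384.83520474]), 'orientation': array([-0.20913068,  0.16832548, -1.3419098 ])}
```

View pics/scene0.png

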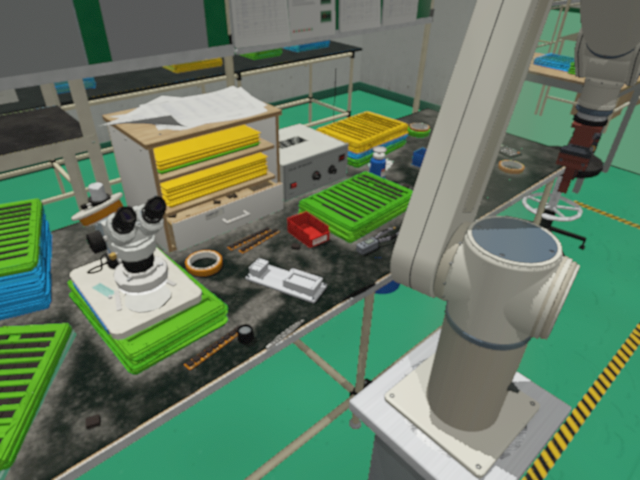

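View pics/side0.png

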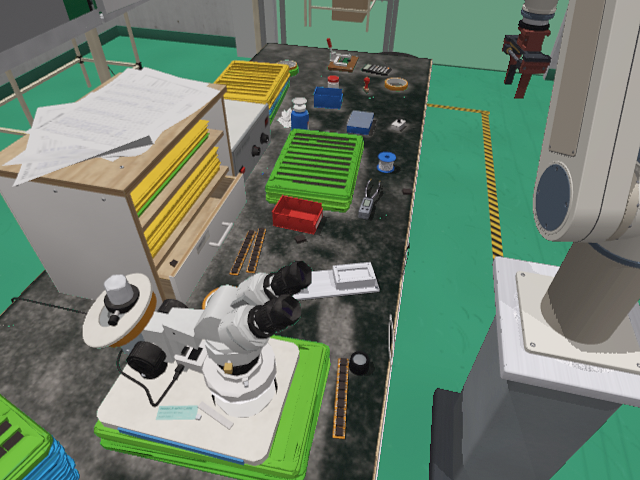

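Side view: the meter is at about (365,205) with its tips toward (375,180), between the bin (298,213) and the spool (387,160). The cradle is at (340,280), close to the microscope eyepieces. I'll move the wrist camera over the meter.

Emit:
{"op": "arm_command", "data": {"targets": [[-16,0,24,0],[-16,0,24,0],[-16,0,24,0],[-16,0,24,0],[-16,0,24,0],[-16,0,24,0],[-16,0,24,0],[-16,0,24,0],[-16,0,24,0],[-16,0,24,0],[-16,0,24,0],[-16,0,24,0],[-16,0,24,0],[-6,0,12,0]]}}

```text
t: 2.67
ee_pos: [408.1, -327.5, 239.8]
orientation: [-1.306, 1.043, -1.043]
ft_force: [0.2, 0.5, -0.3]
width: 87.9
```

```bash
cat > look.py <<'E'
from h import *; import sys
n=sys.argv[1]; f=sys.argv[2]; o=get_obs(); c=cam(n)
print(o["t"],o["ee_pos"].round(1),o["width"],R.from_rotvec(o["orientation"]).as_matrix().round(3).tolist())
cv2.imwrite(f"pics/{f}.png",get_image(n))
for t,z in [("tweezers",0),("pad_l",17),("tip_l",17),("cradle",0),("pocket",23),("line_l",32)]:
    if len(sys.argv)>3 and t not in sys.argv[3:]: continue
    for r in tip_of(n,t)[:2]: print(n,t,round(r["conf"],2),np.round(r["at"],1),on(c,r["at"],z).round(1))
E
python3 look.py wrist w1
```

```text
2.6667 [ 408.1 -327.5  239.8] 87.88600691255128 [[0.222, 0.001, 0.975], [-0.975, 0.0, 0.222], [-0.0, -1.0, 0.001]]
wrist tweezers 0.62 [247.1 110.4] [ 480.4 -247.8    0. ]
wrist pad_l 0.88 [332.8 157.9] [ 456.8 -333.6   17. ]
wrist pad_l 0.72 [346.2 114.8] [ 495.7 -336.4   17. ]
wrist tip_l 0.77 [385.8 130.1] [ 490.8 -373.8   17. ]
wrist tip_l 0.58 [378.2 167.4] [ 457.7 -375.7   17. ]
```

View pics/w1.png

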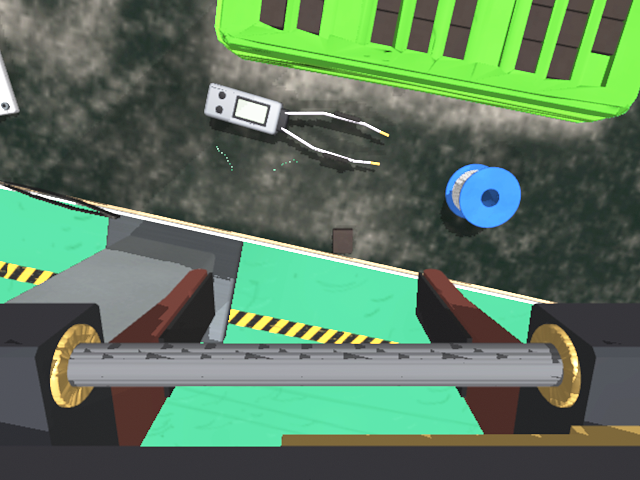

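The wrist picture shows the body at about (243,110), the tips at (386,134) and (378,163), the tray edge well above and the spool on the right. I'll measure the axis next and check the wrist-turn options.

Run:
```python
from h import *
o=get_obs(); print(o["qpos"].round(3)); c=cam("wrist")
im=get_image("wrist")
s=silhouettes("wrist","tweezers")[0]; m=s["pixels"]; print(s["conf"],m.sum(),s["at"])
k=cv2.erode(m.astype(np.uint8),np.ones((9,9))); k=cv2.dilate(k,np.ones((9,9)))
n,l,st,ce=cv2.connectedComponentsWithStats(k); i=1+np.argmax(st[1:,4]); pts=np.argwhere(l==i)[:,::-1].astype(np.float32)
r=cv2.minAreaRect(pts); print("body",r)
for p in cv2.boxPoints(r): print(on(c,p,24).round(1))
bc=on(c,r[0],18)
tips=[on(c,p,17) for p in [(386,134),(378,163)]]; tm=(tips[0]+tips[1])/2
print(bc,tips,tm,np.hypot(*(tips[0]-tips[1])[:2]))
d=(tm-bc)[:2]; print("yaw",np.degrees(np.arctan2(d[1],d[0])),"dist",np.hypot(*d))
for p in [(232,55),(300,68),(400,90)]: print("tray",on(c,p,30).round(1))
cv2.imwrite("pics/z.png",cv2.resize(im[70:190,180:420],None,fx=3,fy=3,interpolation=cv2.INTER_CUBIC))
```

```text
[-0.706  0.274  1.854 -0.     1.014  0.644]
0.62 3700 [250.3, 107.3]
body ((243.72198486328125, 105.98568725585938), (89.48313903808594, 35.16643142700195), 15.751173973083496)
[ 467.8 -212.2   24. ]
[ 496.6 -216.    24. ]
[ 493.4 -290.9   24. ]
[ 464.1 -288.5   24. ]
[ 480.79429427 -250.58441289   18.        ] [array([ 485.0504331 , -378.04016235,   17.        ]), array([ 458.89715224, -377.61532664,   17.        ])] [ 471.97379267 -377.82774449   17.        ] 26.156731164275946
yaw -93.96539720265862 dist 127.54868358921954
tray [ 517.6 -236.4   30. ]
tray [ 520.1 -292.8   30. ]
tray [ 521.6 -378.    30. ]
```

View pics/z.png

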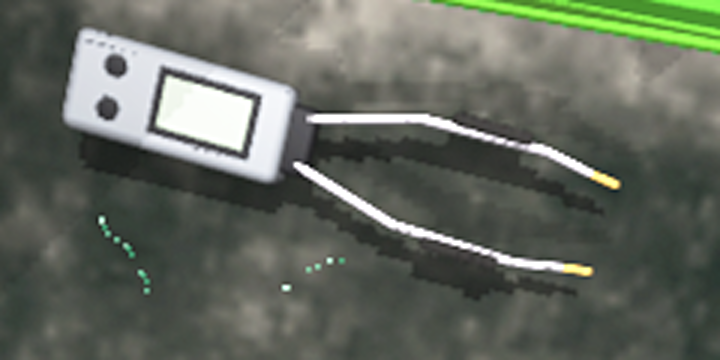

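Run:
```python
from h import *
c=cam("wrist"); f=lambda x,y:(180+x/3,70+y/3)
q=[on(c,f(*p),23) for p in [(80,28),(294,90),(279,183),(65,120)]]
b=sum(q)/4; t=(on(c,f(618,185),17)+on(c,f(592,271),17))/2
print([x.round(1) for x in q],b,t)
for a,e in [(q[3],q[2]),(q[0],q[1]),(b,t)]:
    d=(e-a)[:2]; print(np.degrees(np.arctan2(d[1],d[0])),np.hypot(*d))
```

```text
[array([ 495.1, -217. ,   23. ]), array([ 492. , -279.3,   23. ]), array([ 465.8, -280.1,   23. ]), array([ 469.6, -216.6,   23. ])] [ 480.62100688 -248.27050764   23.        ] [ 474.08290622 -376.95976623   17.        ]
-93.40493248213829 63.55038871977039
-92.87907373564667 62.33270495791069
-92.9084304930231 128.85523674207627
```

Emit:
{"op": "arm_command", "data": {"targets": [[-11.7,0,21.1,0],[-11.7,0,21.1,0],[-11.7,0,21.1,0],[-11.6,0,21,0],[0,14,0,-0.1177],[0,14,0,-0.1177],[0,14,0,-0.1177],[0,14,0,-0.1177],[0,14,0,-0.1177],[0,14,0,-0.1177],[0,14,0,-0.1177],[0,14,0,-0.1177],[0,14,0,-0.1177],[0,14,0,-0.1177],[0,14,0,-0.1177],[0,0,0,0],[0,0,0,0]], "gripper": 57}}

```text
t: 4.53
ee_pos: [477.8, -265.8, 85.2]
orientation: [-1.57, 0.047, -0.045]
ft_force: [0.0, -0.7, 0.0]
width: 50.1
```

```bash
python3 look.py wrist w2 tweezers
python3 - <<'E'
from h import *
print(get_obs()["qpos"].round(3)); c=cam("wrist"); print(proj(c,[480.6,-248.3,24]),proj(c,[480,-217,24]), proj(c,[467,-217,24]), proj(c,[495,-217,24]))
E
```

```text
4.5333 [ 477.8 -265.8   85.2] 50.12085848022583 [[0.998, -0.001, 0.059], [-0.059, 0.001, 0.998], [-0.001, -1.0, 0.001]]
wrist tweezers 0.88 [315.5 216.3] [ 479.3 -246.3    0. ]
[-0.529  0.537  1.89   0.     0.713 -0.471]
[316.06055455 227.73076721] [311.36074378 168.3493338 ] [286.04178678 169.84973399] [340.62845019 166.61493092]
```

View pics/w2.png

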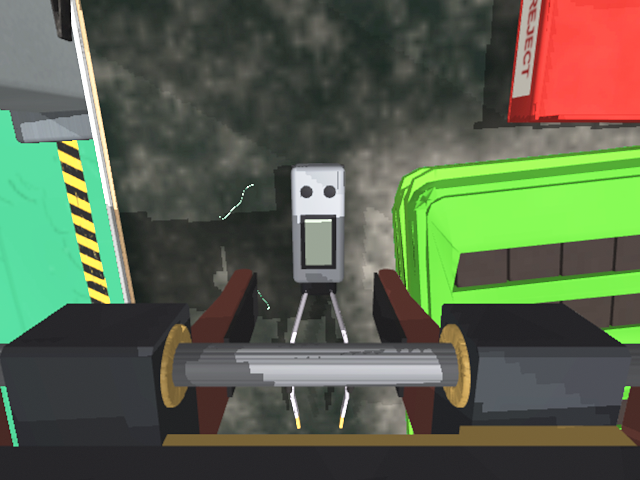

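Emit:
{"op": "arm_command", "data": {"targets": [[0,14,1,0],[0,14,1,0],[0,14,1,0],[0,10,0,0],[0,4,0,0],[0,0,0,0]]}}

```text
t: 5.13
ee_pos: [478.5, -262.6, 29.4]
orientation: [-1.57, 0.044, -0.043]
ft_force: [1.4, 0.1, 0.4]
width: 50.3
```

Emit:
{"op": "arm_command", "data": {"targets": [[0,0,0,0],[0,0,0,0],[0,0,0,0],[0,0,0,0],[0,0,0,0]], "gripper": 20}}

```text
t: 5.55
ee_pos: [479.0, -262.8, 30.3]
orientation: [-1.571, 0.042, -0.044]
ft_force: [0.1, -0.6, 4.5]
width: 27.6
```

Emit:
{"op": "arm_command", "data": {"targets": [[0,-5,0,0],[0,-15,0,0],[0,-20,0,0],[0,-20,0,0],[0,-20,0,0],[1,-10,15,0],[1,-10,22,0],[1,-10,22,0],[1,-10,22,0],[1,-10,22,0],[1,-10,22,0],[1,-10,22,0],[1,-10,22,0],[1,-10,22,0],[0,0,10,0],[0,0,0,0],[0,0,0,0]]}}

```text
t: 6.97
ee_pos: [498.1, -62.3, 199.3]
orientation: [-1.571, 0.042, -0.041]
ft_force: [-0.8, -0.5, -0.7]
width: 27.5
```

```bash
python3 look.py wrist w3 cradle pocket line_l tweezers
python3 - <<'E'
from h import *
a=cam("scene");b=cam("side"); print(get_obs()["qpos"].round(3))
for p,q in [((124,220),(272,315)),((152,208),(290,275))]:
    o1,d1=ray(a,p);o2,d2=ray(b,q); s=np.linalg.lstsq(np.c_[d1,-d2],o2-o1,rcond=None)[0]; print("eyepiece",o1+d1*s[0],o2+d2*s[1])
E
```

```text
6.9667 [498.1 -62.3 199.3] 27.513450494013597 [[0.999, -0.001, 0.053], [-0.053, -0.0, 0.999], [-0.001, -1.0, -0.0]]
wrist tweezers 0.71 [314.8 245.9] [496.5 -92.8   0. ]
wrist cradle 0.93 [271.5 131. ] [465.8   8.1   0. ]
wrist pocket 0.86 [267.8 129.2] [465.5   9.3  23. ]
wrist pocket 0.24 [272.1 129.8] [468.8   8.7  23. ]
wrist line_l 0.85 [429.6  47. ] [587.2  59.8  32. ]
wrist line_l 0.73 [431.8  57.6] [588.9  52.7  32. ]
[-0.15   0.301  1.93  -0.     0.912 -0.094]
eyepiece [515.01201919 381.36840278 326.22564778] [515.50084871 378.19890664 328.65543637]
eyepiece [508.29067546 330.86056266 334.74374122] [509.47266214 323.9884522  341.14062234]
```

View pics/w3.png

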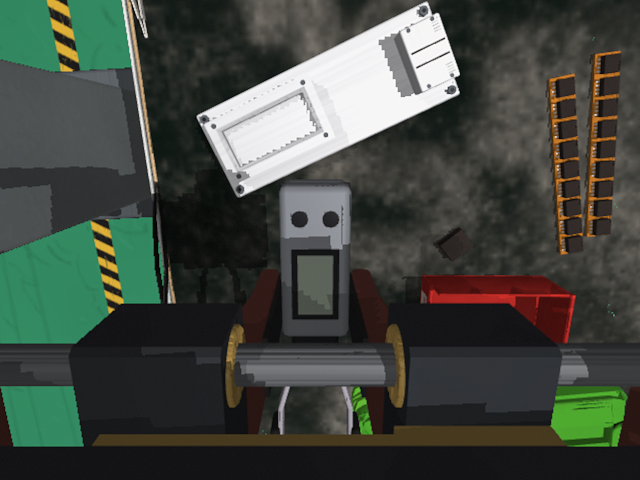

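Run:
```python
import cv2
a=cv2.imread("pics/w3.png")[0:200,190:465]; cv2.imwrite("pics/w3c.png",cv2.resize(a,(797,580),interpolation=cv2.INTER_CUBIC))
```

```text
(no output)
```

View pics/w3c.png

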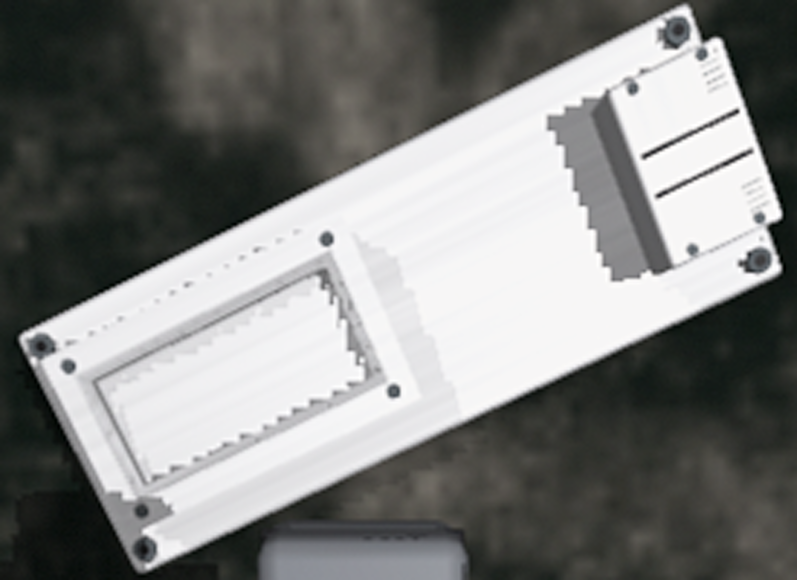

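```bash
cat > fit.py <<'E'
from h import *
from scipy.optimize import least_squares
c=cam("wrist"); s=797/275
ob=[((22,340),(-52,37,8)),((145,572),(-52,-37,8)),((690,6),(148,37,8)),((780,268),(148,-37,8)),
((642,157),(116,5,32)),((738,111),(142,5,32)),((656,196),(116,-5,32)),((752,150),(142,-5,32)),((232.5,376.8),(0,0,32))]
uv=np.array([(190+u/s,v/s) for (u,v),_ in ob]); M=np.array([m for _,m in ob],float)
def W(q): 
    C,S=np.cos(q[2]),np.sin(q[2]); return np.c_[q[0]+C*M[:,0]-S*M[:,1],q[1]+S*M[:,0]+C*M[:,1],M[:,2]+(q[3] if len(q)>3 else 0)]
for q0 in ([466,9,.38],[466,9,.38,0]):
    r=least_squares(lambda q:np.ravel([proj(c,P) for P in W(q)]-uv),q0)
    print(r.x.round(2),np.degrees(r.x[2]),r.fun.reshape(-1,2).round(1).tolist())
o=get_obs(); T=R.from_rotvec(o["orientation"]).as_matrix()
for l in [(-14,6,47),(14,6,47),(0,6,47)]: print("body rear px",proj(c,o["ee_pos"]+T@np.array(l)))
print("cam in tool",T.T@(c[1]-o["ee_pos"]), (T.T@c[2]).round(4).tolist())
E
python3 fit.py
```

```text
[4.6858e+02 6.8400e+00 3.8000e-01] 21.776763709034654 [[-2.2, -0.7], [-1.9, 1.9], [-0.2, -2.5], [2.3, 1.2], [-0.1, 0.3], [0.7, -0.5], [0.1, 0.3], [0.7, -0.2], [0.3, 1.2]]
[ 4.692e+02  7.380e+00  3.800e-01 -4.190e+00] 21.786886228242615 [[-0.1, -1.2], [-0.3, 0.4], [-0.9, -1.6], [1.3, 1.0], [-0.6, 0.5], [-0.3, -0.0], [-0.4, 0.4], [-0.3, 0.1], [1.6, 0.5]]
body rear px [277.37677833 186.38364634]
body rear px [351.62910655 186.35618421]
body rear px [314.50294289 186.36991528]
cam in tool [   0.15552433 -145.12024946   66.03083389] [[1.0, 0.0004, -0.0], [-0.0001, 0.2456, -0.9694], [-0.0004, 0.9694, 0.2456]]
```

Emit:
{"op": "arm_command", "data": {"targets": [[-3.7,0,14.9,0],[-3.7,0,14.9,0],[-3.7,0,14.9,0],[-3.6,0,14.9,0],[-3.6,0,14.9,-0.1179],[0,6,0,-0.1179],[0,6,0,-0.1179],[0,6,0,-0.1179],[0,6,0,-0.1179],[0,6,0,-0.1179],[0,6,0,-0.1179],[0,6,0,-0.1179],[0,6,0,-0.1179],[0,6,0,-0.1179],[0,6,0,-0.1179],[0,6,0,-0.1179],[0,6,0,-0.1179],[0,6,0,-0.1179],[0,6,0,-0.1179],[0,6,0,-0.1179]]}}

```text
t: 8.88
ee_pos: [484.3, 12.4, 109.1]
orientation: [-1.071, -1.402, 1.403]
ft_force: [0.6, -0.1, -1.3]
width: 27.7
```

Emit:
{"op": "arm_command", "data": {"targets": [[0,8,0,-0.1175],[0,0,0,0],[0,0,0,0]]}}

```text
t: 9.13
ee_pos: [484.0, 12.6, 101.3]
orientation: [-1.007, -1.479, 1.48]
ft_force: [0.4, -0.3, -0.9]
width: 27.4
```

```bash
cat > chk.py <<'E'
from h import *; import sys
o=get_obs(); c=cam("wrist"); cv2.imwrite(f"pics/{sys.argv[1]}.png",get_image("wrist"))
p=o["ee_pos"]; T=R.from_rotvec(o["orientation"]).as_matrix(); print(o["t"],p.round(1),o["qpos"].round(3),T.round(4).tolist(),o["ft_force"].round(1),o["width"])
x,y,a=468.9,7.1,.3801
w=np.degrees(np.arctan2(T[1,0],T[0,0])); C=np.array([[np.cos(a),np.sin(a)],[-np.sin(a),np.cos(a)]])
print("yaw err to go",np.degrees(a)+90-w,"TCP in cradle",C@(p[:2]-[x,y]))
for P in [(-52,37,8),(-52,-37,8),(-43,25,32),(-43,-25,32)]:
    print(P,proj(c,np.r_[[x,y]+C.T@np.array(P[:2]),P[2]]).round(1))
for l in [(-14,6,48),(14,6,48)]: print("body rear",proj(c,p+T@np.array(l)).round(1))
E
python3 chk.py w4
```

```text
9.1333 [484.   12.6 101.3] [ 1.000e-03  4.440e-01  2.023e+00  0.000e+00  6.760e-01 -1.944e+00] [[-0.3658, -0.0013, -0.9307], [0.9307, 0.0, -0.3658], [0.0005, -1.0, 0.0012]] [ 0.4 -0.3 -0.9] 27.380726626090887
yaw err to go 0.32316810108204663 TCP in cradle [16.03135359 -0.49751371]
(-52, 37, 8) [380.7 132.1]
(-52, -37, 8) [252.2 132.9]
(-43, 25, 32) [364.5 149.7]
(-43, -25, 32) [269.  150.3]
body rear [280.1 186.3]
body rear [354.4 186.3]
```

View pics/w4.png

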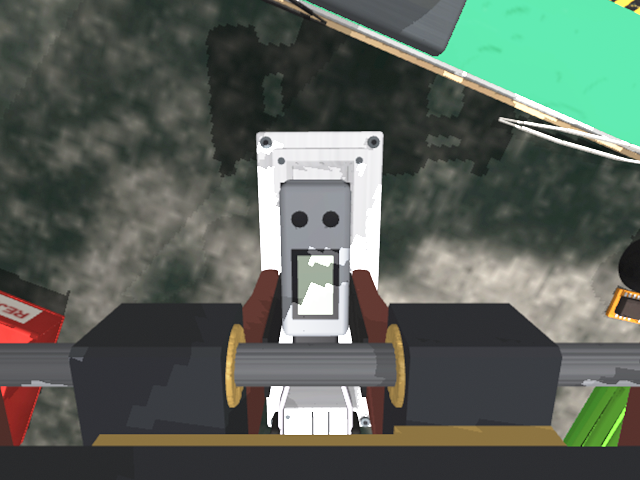

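Run:
```python
import cv2,numpy as np
a=cv2.imread("pics/w4.png"); u=a[120:210,240:400]; v=a[385:435,240:400]
cv2.imwrite("pics/w4c.png",cv2.resize(np.vstack([u,v]),None,fx=4,fy=4,interpolation=cv2.INTER_CUBIC))
```

```text
(no output)
```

View pics/w4c.png

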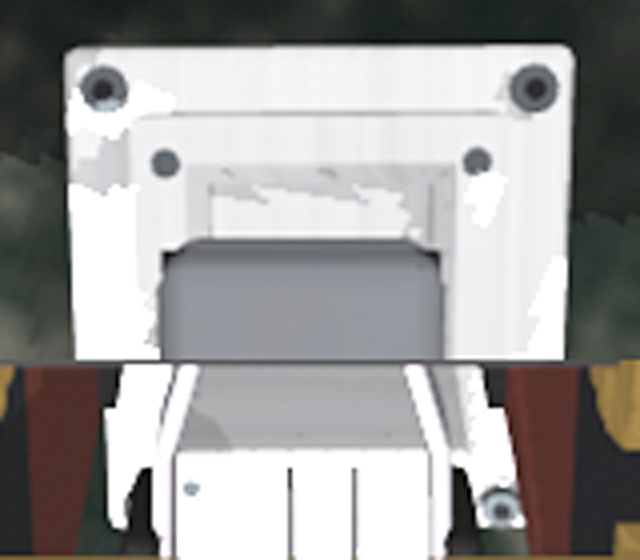

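Body centre is at column 315.6 and cradle centre at about 320.3, so I need to shift about 2 mm along +tool x. I'll correct that, descend close and recheck, since parallax is smaller there.

Emit:
{"op": "arm_command", "data": {"targets": [[1.1,8,0,-0.005],[1.1,8,0,0],[0,8,0,0],[0,8,0,0],[0,1,0,0],[0,0,0,0],[0,0,0,0]]}}

```text
t: 9.77
ee_pos: [483.4, 15.1, 68.4]
orientation: [-1.002, -1.486, 1.486]
ft_force: [0.1, 0.4, -0.4]
width: 28.1
```

```bash
python3 chk.py w5
python3 - <<'E'
import cv2,numpy as np
a=cv2.imread("pics/w5.png"); u=a[85:195,220:420]; v=a[385:435,220:420]
cv2.imwrite("pics/w5c.png",cv2.resize(np.vstack([u,v]),None,fx=3.6,fy=3.6,interpolation=cv2.INTER_CUBIC))
E
```

```text
9.7667 [483.4  15.1  68.4] [ 0.007  0.507  2.034  0.     0.602 -1.948] [[-0.3743, -0.0005, -0.9273], [0.9273, 0.0, -0.3743], [0.0002, -1.0, 0.0004]] [ 0.1  0.4 -0.4] 28.05943005432005
yaw err to go -0.2036910859005019 TCP in cradle [16.4556933   2.05709018]
(-52, 37, 8) [387.4 131.5]
(-52, -37, 8) [238.3 131. ]
(-43, 25, 32) [368.9 152. ]
(-43, -25, 32) [256.3 151.7]
body rear [280.  186.4]
body rear [354.3 186.4]
```

View pics/w5c.png

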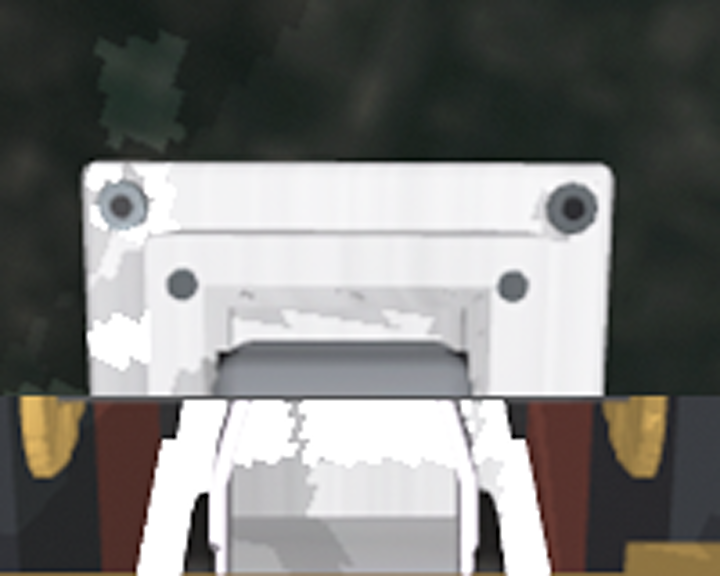

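Run:
```python
from h import *
o=get_obs(); c=cam("wrist"); p=o["ee_pos"]; T=R.from_rotvec(o["orientation"]).as_matrix()
for n,px,z in [("base -52",(316,129.7),8),("block back -43",(316,85+232/3.6),32),("mouth -37",(316,85+287/3.6),32),("bodytop",(316,85+343/3.6),62.4),("bodytop lower edge",(316,85+350/3.6),62.4)]:
    print(n, "tool z:",(T.T@(on(c,px,z)-p))[2].round(1))
```

```text
base -52 tool z: 69.2
block back -43 tool z: 60.5
mouth -37 tool z: 53.8
bodytop tool z: 50.2
bodytop lower edge tool z: 49.5
```

Emit:
{"op": "arm_command", "data": {"targets": [[0.5,0,-0.4,0],[0,4,0,0],[0,3,0,0],[0,2,0,0],[0,2,0,0],[0,1,0,0],[0,1,0,0],[0,1,0,0],[0,0,0,0]]}}

```text
t: 10.57
ee_pos: [483.6, 15.7, 54.5]
orientation: [-1.002, -1.486, 1.486]
ft_force: [0.2, 0.5, -2.2]
width: 27.8
```

Emit:
{"op": "arm_command", "data": {"targets": [[0,0.6,0,0],[0,0.6,0,0],[0,0.5,0,0],[0,0,0,0]]}}

```text
t: 10.9
ee_pos: [483.7, 15.7, 53.3]
orientation: [-1.003, -1.486, 1.486]
ft_force: [-0.2, -0.5, 4.6]
width: 27.8
```

Emit:
{"op": "arm_command", "data": {"targets": [[0,0,0,0],[0,0,0,0],[0,0,0,0],[0,0,0,0],[0,0,0,0]], "gripper": 63}}

```text
t: 11.32
ee_pos: [483.7, 15.7, 52.9]
orientation: [-1.003, -1.486, 1.486]
ft_force: [0.2, 0.9, 0.5]
width: 54.6
```

Emit:
{"op": "arm_command", "data": {"targets": [[0,-10,0,0],[0,-15,0,0],[0,-20,0,0],[0,-20,0,0],[0,-20,0,0],[0,0,0,0],[0,0,0,0]]}}

```text
t: 11.9
ee_pos: [484.5, 15.7, 139.4]
orientation: [-1.005, -1.488, 1.485]
ft_force: [0.5, 0.2, 0.2]
width: 55.2
```

```bash
python3 chk.py w6
python3 - <<'E'
import cv2,numpy as np
from h import *
a=cv2.imread("pics/w6.png")[110:440,230:410]; b=get_image("side")
c=cam("side"); u=proj(c,[530,35,32]).astype(int); print(u)
s=b[u[1]-40:u[1]+40,u[0]-70:u[0]+70]; s=cv2.resize(s,(560,320),interpolation=cv2.INTER_CUBIC)
a=cv2.resize(a,(320,587)); o=np.zeros((590,800,3),np.uint8); o[:587,:320]=a; s=cv2.resize(s,(480,274)); o[:274,320:]=s
cv2.imwrite("pics/w6c.png",o)
E
```

```text
11.9 [484.5  15.7 139.4] [ 0.008  0.374  2.007  0.     0.758 -1.947] [[-0.3744, 0.0031, -0.9272], [0.9273, 0.0, -0.3744], [-0.0011, -1.0, -0.0029]] [0.5 0.2 0.2] 55.248341747443966
yaw err to go -0.2112497830901532 TCP in cradle [17.64443668  2.23915928]
(-52, 37, 8) [368.8 129.6]
(-52, -37, 8) [257.8 129.2]
(-43, 25, 32) [353.8 144.4]
(-43, -25, 32) [272.4 144.1]
body rear [280.1 186.4]
body rear [354.3 186.3]
[323 275]
```

View pics/w6c.png

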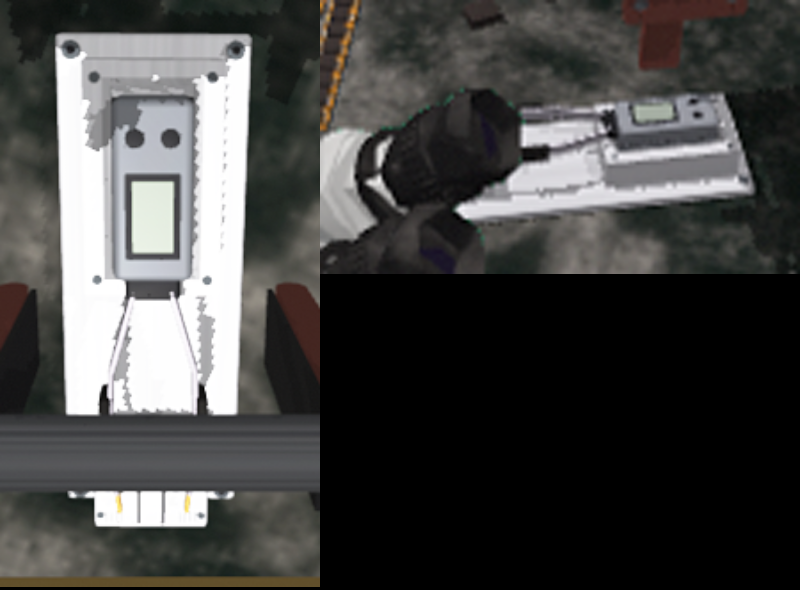

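The meter is seated square: the body is centred between the pocket walls, and the floor contact height matches. Now I'll move back to the pads (about 71 mm toward the tips) and descend.

Emit:
{"op": "arm_command", "data": {"targets": [[0.3,0,0,0.0045],[0,0,-15,0],[0,0,-20,0],[0,5,-20,0],[0,15,-16,0],[0,20,0,0],[0,20,0,0],[0,20,0,0],[0,15,0,0],[0,6,0,0],[0,0,0,0],[0,0,0,0]]}}

```text
t: 13.0
ee_pos: [549.2, 42.3, 36.6]
orientation: [-1.004, -1.482, 1.483]
ft_force: [-0.1, -0.4, -0.4]
width: 55.0
```

Emit:
{"op": "arm_command", "data": {"targets": [[0,0,0,0],[0,0,0,0],[0,0,0,0],[0,0,0,0],[0,0,0,0]], "gripper": 41}}

```text
t: 13.42
ee_pos: [550.2, 42.4, 37.6]
orientation: [-1.007, -1.484, 1.482]
ft_force: [1.8, -0.0, 0.9]
width: 36.1
```

```bash
cat > gap.py <<'E'
from h import *; import sys
o=get_obs(); c=cam("wrist"); im=get_image("wrist"); cv2.imwrite(f"pics/{sys.argv[1]}.png",im)
p=o["ee_pos"]; T=R.from_rotvec(o["orientation"]).as_matrix(); print(p.round(1),o["width"],o["ft_force"].round(1))
for l in [(-5,-2,-40),(5,-2,-40),(-5,6,-40),(5,6,-40)]: print("proj",l,proj(c,p+T@np.array(l)).round(1))
for t in ("tip_l","line_l"):
    for r in tip_of("wrist",t)[:3]: print(t,round(r["conf"],2),np.round(r["at"],1))
g=im[385:436,250:385].astype(int)
hsv=cv2.cvtColor(g.astype(np.uint8),cv2.COLOR_BGR2HSV)
for r in range(0,51,2):
    br=np.where((hsv[r,:,0]>12)&(hsv[r,:,0]<35)&(hsv[r,:,1]>90)&(hsv[r,:,2]>90))[0]+250
    gr=g[r].sum(1)/3; dk=np.where((gr<150)&(hsv[r,:,1]<60))[0]+250
    f=lambda a:[(int(s[0]),int(s[-1])) for s in np.split(a,np.where(np.diff(a)>2)[0]+1) if len(s)]
    print(385+r,"brass",f(br),"dark",f(dk))
E
python3 gap.py w7
```

```text
[550.2  42.4  37.6] 36.128961313528144 [ 1.8 -0.   0.9]
proj (-5, -2, -40) [305.  402.3]
proj (5, -2, -40) [329.3 402.3]
proj (-5, 6, -40) [305.4 390.2]
proj (5, 6, -40) [328.6 390.2]
tip_l 0.87 [338.5 399.2]
tip_l 0.73 [293.8 406.2]
line_l 0.8 [304.4 390. ]
line_l 0.79 [324.  388.4]
385 brass [] dark [(250, 384)]
387 brass [(292, 292)] dark [(250, 257), (298, 298), (302, 303), (325, 326), (339, 339), (373, 380)]
389 brass [(292, 292), (338, 339)] dark [(250, 256), (302, 303), (325, 326), (373, 379)]
391 brass [(289, 292), (338, 342)] dark [(250, 255), (302, 303), (325, 326), (374, 379)]
393 brass [(289, 293), (338, 341)] dark [(250, 255), (261, 261), (302, 303), (325, 326), (369, 379)]
395 brass [(290, 293), (337, 341)] dark [(251, 256), (261, 261), (302, 303), (325, 326), (369, 379)]
397 brass [(290, 294), (337, 341)] dark [(251, 258), (261, 261), (302, 303), (325, 326), (368, 378)]
399 brass [(291, 294), (336, 340)] dark [(252, 261), (302, 303), (325, 326), (367, 379)]
401 brass [(291, 294), (336, 340)] dark [(251, 261), (302, 303), (325, 326), (367, 379)]
403 brass [(291, 294), (
[... 230 characters left out ...]
), (367, 380)]
409 brass [] dark [(250, 261), (265, 265), (302, 303), (325, 326), (359, 364), (367, 381)]
411 brass [] dark [(250, 261), (302, 303), (325, 326), (361, 361), (367, 381)]
413 brass [] dark [(250, 261), (302, 303), (325, 326), (368, 382)]
415 brass [] dark [(250, 262), (302, 303), (325, 326), (368, 382)]
417 brass [] dark [(250, 262), (366, 383)]
419 brass [] dark [(250, 264), (363, 383)]
421 brass [] dark [(250, 343), (347, 347), (350, 384)]
423 brass [] dark [(250, 384)]
425 brass [] dark [(250, 346), (349, 384)]
427 brass [] dark [(250, 351), (354, 384)]
429 brass [] dark [(250, 384)]
431 brass [] dark [(250, 384)]
433 brass [] dark [(250, 384)]
435 brass [(250, 384)] dark []
```

Tips are 18.7 mm apart at width 36.1, as expected, and their midpoint is about 0.5 mm to tool +x of the lines. I'll close further and recentre.

Emit:
{"op": "arm_command", "data": {"targets": [[-0.4,0,0,0],[0,0,0,0],[0,0,0,0],[0,0,0,0]], "gripper": 37}}

```text
t: 13.9
ee_pos: [549.7, 41.9, 37.0]
orientation: [-1.005, -1.483, 1.483]
ft_force: [1.0, 1.2, 0.4]
width: 32.4
```

Emit:
{"op": "arm_command", "data": {"targets": [[0,0,0,0],[0,0,0,0],[0,0,0,0],[0,0,0,0]], "gripper": 35.4}}

```text
t: 14.23
ee_pos: [549.7, 41.9, 37.0]
orientation: [-1.005, -1.483, 1.483]
ft_force: [0.3, 0.7, 0.2]
width: 31.3
```

```bash
python3 gap.py w8 | grep -E "^\[|proj|tip|line|^39[159]|^40"
```

```text
[549.7  41.9  37. ] 31.33417209573571 [0.3 0.7 0.2]
proj (-5, -2, -40) [305.  402.2]
proj (5, -2, -40) [329.2 402.2]
proj (-5, 6, -40) [305.4 390.2]
proj (5, 6, -40) [328.6 390.2]
tip_l 0.95 [324.9 398. ]
tip_l 0.86 [308.9 401.2]
tip_l 0.29 [312.7  68.4]
line_l 0.97 [324.7 395.7]
line_l 0.67 [302.7 393.5]
391 brass [(301, 304), (326, 330)] dark [(259, 263), (366, 371)]
395 brass [(302, 305), (325, 329)] dark [(259, 263), (367, 371)]
399 brass [(303, 306), (324, 328)] dark [(368, 368)]
401 brass [(303, 306), (324, 327)] dark [(259, 260), (368, 371)]
403 brass [(303, 306), (325, 327)] dark [(259, 260), (302, 302), (368, 371)]
405 brass [] dark [(258, 260), (303, 304), (326, 327), (368, 372)]
407 brass [] dark [(258, 261), (303, 304), (326, 327), (368, 372)]
409 brass [] dark [(257, 262), (266, 269), (303, 304), (326, 327), (360, 364), (368, 372)]
```

Run:
```python
import cv2
a=cv2.imread("pics/w8.png"); cv2.imwrite("pics/w8c.png",cv2.resize(a[380:425,280:350],None,fx=11,fy=11,interpolation=cv2.INTER_NEAREST))
for r in (393,397,400,402,404,408,412): print(r,[ [int(v) for v in a[r,x]] for x in range(300,309)],"|",[ [int(v) for v in a[r,x]] for x in range(322,331)])
```

```text
393 [[255, 254, 254], [134, 236, 253], [128, 238, 254], [128, 236, 255], [104, 205, 244], [52, 115, 151], [232, 231, 233], [255, 255, 255], [255, 255, 255]] | [[255, 255, 255], [255, 255, 255], [255, 255, 255], [143, 162, 178], [92, 189, 233], [136, 245, 255], [134, 242, 255], [113, 225, 251], [205, 237, 249]]
397 [[255, 255, 255], [255, 255, 254], [163, 242, 254], [127, 237, 254], [126, 235, 255], [107, 211, 247], [56, 125, 163], [226, 226, 228], [255, 255, 255]] | [[255, 255, 255], [255, 255, 254], [138, 159, 174], [94, 192, 236], [134, 243, 255], [131, 239, 254], [113, 224, 251], [201, 236, 248], [255, 255, 254]]
400 [[255, 255, 255], [255, 252, 251], [170, 223, 245], [124, 237, 255], [129, 238, 254], [121, 231, 253], [90, 187, 231], [160, 191, 213], [255, 255, 255]] | [[255, 255, 255], [250, 246, 247], [108, 188, 228], [125, 236, 255], [131, 239, 254], [117, 228, 252], [114, 210, 241], [255, 253, 253], [255, 255, 255]]
402 [[255, 255, 255], [255, 255, 254], [156, 157, 163], [101, 200, 241], [128, 239, 255], [123, 234, 254], [102, 217, 248], [206, 230, 242], [255, 255, 255]] | [[2
[... 374 characters left out ...]
40], [87, 160, 205], [71, 118, 149], [255, 255, 255], [255, 255, 255], [255, 255, 255]]
408 [[255, 255, 255], [255, 255, 255], [157, 153, 155], [67, 64, 63], [115, 113, 113], [255, 255, 255], [255, 255, 255], [255, 255, 255], [255, 255, 255]] | [[255, 255, 255], [255, 255, 255], [255, 255, 255], [205, 202, 202], [61, 59, 58], [58, 56, 55], [255, 255, 255], [255, 255, 255], [255, 255, 255]]
412 [[255, 255, 255], [255, 255, 255], [154, 151, 151], [65, 63, 63], [114, 111, 111], [255, 255, 255], [255, 255, 255], [255, 255, 255], [255, 255, 255]] | [[255, 255, 255], [255, 255, 255], [255, 255, 255], [201, 197, 198], [57, 55, 55], [109, 106, 105], [255, 255, 255], [255, 255, 255], [255, 255, 255]]
```

View pics/w8c.png

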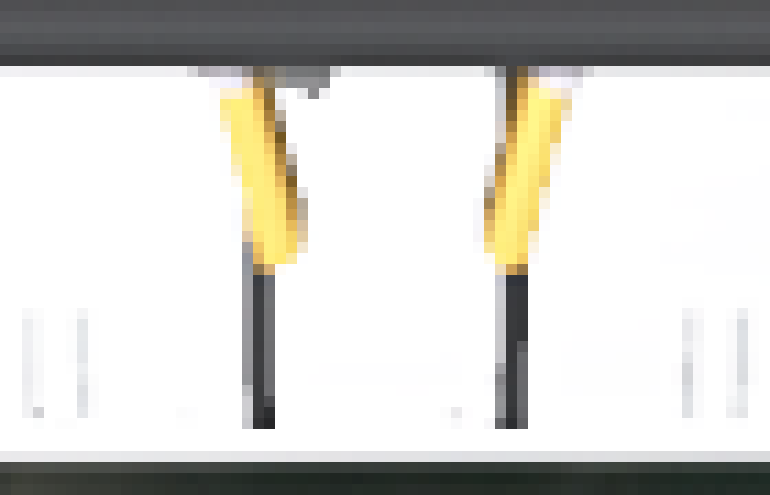

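The picture shows the tips straddling the lines from just inside: left tip at 305.1 against its line at 303.6, right tip at 326.1 against 326.9. That makes the gap about 8.5 mm, so I'll open slightly.

Emit:
{"op": "arm_command", "data": {"targets": [[-0.1,0,0,0],[0,0,0,0],[0,0,0,0],[0,0,0,0],[0,0,0,0],[0,0,0,0]], "gripper": 36.4}}

```text
t: 14.88
ee_pos: [549.6, 41.8, 37.0]
orientation: [-1.005, -1.483, 1.483]
ft_force: [0.7, 0.8, 1.2]
width: 32.2
```

```bash
cat > sub.py <<'E'
from h import *; import sys
o=get_obs(); print(o["t"],o["ee_pos"].round(1),o["width"],o["ft_force"].round(1))
a=np.mean([get_image("wrist").astype(float) for _ in range(3)],0) if sys.argv[1]!="f" else cv2.imread(sys.argv[2]).astype(float)
for r in range(395,406):   # brass: saturation-weighted centroid (1-blue/red)
    w=np.clip(1-a[r,:,0]/np.maximum(a[r,:,2],1)-.1,0,1); x=np.arange(640)
    k=[(x>=280)&(x<315),(x>=315)&(x<350)]
    cs=[(w[i]*x[i]).sum()/w[i].sum() if w[i].sum()>.3 else np.nan for i in k]; print(r,np.round(cs,2),"d",round(cs[1]-cs[0],2),"mid",round(np.mean(cs),2),[round(w[i].sum(),1) for i in k])
L=[]
for r in range(407,416):
    w=np.clip(255-a[r].mean(1),0,None)*(a[r].mean(1)<250); L.append([(w[i]*x[i]).sum()/w[i].sum() for i in ((x>=298)&(x<309),(x>=320)&(x<333))])
L=np.mean(L,0); print("lines",L,"d",L[1]-L[0],"mid",L.mean())
E
echo OLD; python3 sub.py f pics/w8.png; echo NEW; python3 sub.py n
```

```text
OLD
14.8833 [549.6  41.8  37. ] 32.17518218418328 [0.7 0.8 1.2]
395 [303.67 326.99] d 23.31 mid 315.33 [np.float64(2.0), np.float64(2.2)]
396 [304.19 326.91] d 22.72 mid 315.55 [np.float64(2.3), np.float64(2.2)]
397 [304.32 326.44] d 22.12 mid 315.38 [np.float64(2.1), np.float64(1.9)]
398 [304.41 326.04] d 21.63 mid 315.23 [np.float64(2.1), np.float64(2.1)]
399 [304.4  326.05] d 21.65 mid 315.22 [np.float64(2.1), np.float64(2.1)]
400 [304.51 326.01] d 21.51 mid 315.26 [np.float64(2.1), np.float64(2.1)]
401 [304.57 325.65] d 21.07 mid 315.11 [np.float64(2.1), np.float64(1.7)]
402 [304.58 325.66] d 21.08 mid 315.12 [np.float64(1.8), np.float64(1.6)]
403 [304.32 326.1 ] d 21.78 mid 315.21 [np.float64(1.6), np.float64(1.3)]
404 [303.5  326.29] d 22.79 mid 314.9 [np.float64(0.7), np.float64(1.0)]
405 [nan nan] d nan mid nan [np.float64(0.0), np.float64(0.0)]
lines [303.10307431 326.23019483] d 23.127120519718403 mid 314.6666345684728
NEW
14.8833 [549.6  41.8  37. ] 32.17518218418328 [0.7 0.8 1.2]
395 [301.87 328.44] d 26.58 mid 315.15 [np.float64(2.5), np.float64(2.5)]
396 [302.13 328.41] d 26.27 mid 315.27 [np.float64(2.4), np.float64(2.5)]
397 [302.15 328.03] d 25.88 mid 315.09 [np.float64(2.3), np.float64(2.3)]
398 [302.3 327.9] d 25.6 mid 315.1 [np.float64(2.1), np.float64(2.2)]
399 [302.33 327.95] d 25.62 mid 315.14 [np.float64(2.1), np.float64(2.3)]
400 [302.6  327.92] d 25.32 mid 315.26 [np.float64(1.8), np.float64(2.2)]
401 [302.58 327.58] d 25.0 mid 315.08 [np.float64(1.8), np.float64(1.8)]
402 [302.71 327.49] d 24.78 mid 315.1 [np.float64(1.6), np.float64(1.8)]
403 [302.9  327.31] d 24.41 mid 315.1 [np.float64(1.4), np.float64(1.6)]
404 [303.09 326.73] d 23.64 mid 314.91 [np.float64(1.2), np.float64(0.9)]
405 [nan nan] d nan mid nan [np.float64(0.0), np.float64(0.0)]
lines [303.32947199 326.31749177] d 22.988019778139233 mid 314.8234818840252
```

Gap is now about 10.1 mm, with its middle about 0.1 mm from the middle of the lines. I'll hold here.

Emit:
{"op": "arm_command", "data": {"targets": [[0,0,0,0],[0,0,0,0],[0,0,0,0],[0,0,0,0],[0,0,0,0],[0,0,0,0],[0,0,0,0],[0,0,0,0],[0,0,0,0],[0,0,0,0],[0,0,0,0],[0,0,0,0],[0,0,0,0],[0,0,0,0],[0,0,0,0],[0,0,0,0],[0,0,0,0],[0,0,0,0],[0,0,0,0],[0,0,0,0]]}}

```text
t: 16.7
ee_pos: [549.6, 41.8, 37.0]
orientation: [-1.005, -1.483, 1.483]
ft_force: [1.0, 0.2, 0.9]
width: 32.1
```

```bash
python3 sub.py n | grep -E "^4|lines|^1"; python3 chk.py w9 | tail -6
python3 - <<'E'
from h import *
a=cv2.imread("pics/w9.png"); g=cv2.cvtColor(a,cv2.COLOR_BGR2GRAY)
s=silhouettes("wrist","tweezers")[0]; m=s["pixels"]
for r in range(110,340,25):
    x=np.where(m[r])[0]; print(r,(x.min(),x.max(),(x.min()+x.max())/2) if len(x) else None)
E
```

```text
16.7 [549.6  41.8  37. ] 32.10841306504723 [1.  0.2 0.9]
400 [302.6  327.87] d 25.27 mid 315.24 [np.float64(1.8), np.float64(2.1)]
401 [302.58 327.59] d 25.02 mid 315.09 [np.float64(1.8), np.float64(1.9)]
402 [302.71 327.49] d 24.78 mid 315.1 [np.float64(1.6), np.float64(1.8)]
403 [302.9 327.3] d 24.41 mid 315.1 [np.float64(1.5), np.float64(1.6)]
404 [303.25 326.85] d 23.6 mid 315.05 [np.float64(1.0), np.float64(1.0)]
405 [nan nan] d nan mid nan [np.float64(0.0), np.float64(0.0)]
lines [303.32915147 326.31689006] d 22.98773858364916 mid 314.8230207663605
(-52, 37, 8) [409.  -65.6]
(-52, -37, 8) [212.3 -65.4]
(-43, 25, 32) [387.3 -69.2]
(-43, -25, 32) [232.9 -69. ]
body rear [280.  186.4]
body rear [354.3 186.4]
110 (np.int64(273), np.int64(356), np.float64(314.5))
135 (np.int64(273), np.int64(356), np.float64(314.5))
160 (np.int64(275), np.int64(353), np.float64(314.0))
185 (np.int64(288), np.int64(340), np.float64(314.0))
210 (np.int64(287), np.int64(341), np.float64(314.0))
235 (np.int64(283), np.int64(346), np.float64(314.5))
260 (np.int64(278), np.int64(352), np.float64(315.0))
285 (np.int64(273), np.int64(356), np.float64(314.5))
310 (np.int64(273), np.int64(357), np.float64(315.0))
335 (np.int64(275), np.int64(355), np.float64(315.0))
```

Run:
```python
import cv2,numpy as np
from h import *
a=cv2.imread("pics/w9.png"); g=cv2.cvtColor(a,cv2.COLOR_BGR2GRAY)
for r in (20,60,100,120,135,150,165,172): print(r,"L",g[r,258:292:2].tolist(),"R",g[r,340:374:2].tolist())
c=cam("wrist"); o=get_obs(); p=o["ee_pos"]; T=R.from_rotvec(o["orientation"]).as_matrix()
for z in (47,32): print(z,[proj(c,np.r_[(p+T@np.array([sx*14,0,Z]))[:2],z]).round(1).tolist() for Z in (57,87) for sx in (-1,1)])
# mean column gradients
cv2.imwrite("pics/x.png",a)
```

```text
20 L [176, 174, 155, 136, 135, 139, 85, 172, 184, 201, 143, 127, 127, 128, 127, 128, 128] R [129, 128, 129, 128, 128, 128, 124, 119, 112, 99, 150, 163, 166, 163, 198, 219, 218]
60 L [249, 173, 174, 143, 139, 137, 122, 93, 107, 116, 122, 127, 127, 83, 42, 42, 39] R [42, 44, 34, 129, 126, 126, 119, 116, 110, 113, 168, 166, 165, 171, 220, 218, 216]
100 L [178, 175, 173, 166, 144, 141, 139, 103, 102, 110, 118, 125, 126, 114, 35, 39, 38] R [39, 38, 59, 128, 125, 122, 117, 114, 101, 160, 171, 169, 164, 203, 216, 214, 214]
120 L [177, 175, 174, 174, 145, 143, 142, 116, 95, 107, 116, 123, 125, 128, 42, 38, 37] R [39, 37, 102, 125, 125, 120, 116, 113, 93, 181, 172, 169, 164, 218, 214, 212, 212]
135 L [176, 175, 174, 174, 154, 146, 143, 133, 91, 105, 112, 121, 123, 127, 54, 37, 36] R [37, 35, 105, 125, 124, 120, 116, 112, 104, 164, 157, 167, 177, 216, 213, 212, 212]
150 L [175, 175, 173, 174, 157, 147, 144, 144, 91, 104, 110, 119, 124, 124, 124, 124, 123] R [123, 123, 124, 124, 124, 119, 116, 109, 138, 176, 173, 169, 187, 215, 212, 210, 212]
165 L [173, 175, 173, 173, 163, 149, 146, 143, 141, 122, 179, 180, 154, 155, 87, 41, 42] R [39, 42, 119, 148, 166, 168, 166, 134, 191, 161, 162, 170, 200, 213, 210, 208, 210]
172 L [133, 106, 135, 175, 166, 150, 147, 146, 147, 146, 146, 147, 148, 149, 79, 25, 31] R [33, 24, 154, 190, 187, 184, 184, 182, 181, 180, 178, 170, 204, 217, 162, 129, 147]
47 [[275.5, 165.4], [359.6, 165.4], [273.2, 68.8], [362.2, 68.8]]
32 [[279.4, 162.3], [355.2, 162.3], [277.4, 75.5], [357.3, 75.5]]
```

Body is square, and its apparent width fits a seated top at z 47. I'll hold longer and then hand in.

Emit:
{"op": "arm_command", "data": {"targets": [[0,0,0,0],[0,0,0,0],[0,0,0,0],[0,0,0,0],[0,0,0,0],[0,0,0,0],[0,0,0,0],[0,0,0,0],[0,0,0,0],[0,0,0,0],[0,0,0,0],[0,0,0,0],[0,0,0,0],[0,0,0,0],[0,0,0,0],[0,0,0,0],[0,0,0,0],[0,0,0,0],[0,0,0,0],[0,0,0,0]]}}

```text
t: 18.62
ee_pos: [549.7, 41.8, 37.0]
orientation: [-1.005, -1.483, 1.483]
ft_force: [-0.7, 0.4, 0.9]
width: 32.2
```

Emit:
{"op": "arm_command", "data": {"targets": [[0,0,0,0],[0,0,0,0],[0,0,0,0],[0,0,0,0],[0,0,0,0],[0,0,0,0],[0,0,0,0],[0,0,0,0],[0,0,0,0],[0,0,0,0],[0,0,0,0],[0,0,0,0]]}}

```text
t: 19.62
ee_pos: [549.6, 41.8, 37.0]
orientation: [-1.005, -1.483, 1.483]
ft_force: [0.6, 0.3, 0.1]
width: 32.2
```

```bash
python3 sub.py n | grep -E "^40[23]|lines|^1|^2"; python3 -c "
from workcell import close_job; print(close_job())"
```

```text
19.6167 [549.6  41.8  37. ] 32.18867458444338 [0.6 0.3 0.1]
402 [302.71 327.49] d 24.78 mid 315.1 [np.float64(1.6), np.float64(1.8)]
403 [302.9 327.3] d 24.4 mid 315.1 [np.float64(1.5), np.float64(1.6)]
lines [303.32932714 326.3122021 ] d 22.98287496194439 mid 314.820764618965
the job is handed in; nothing more can be done
None
```

I laid the meter in the cradle pocket, let go of it, and squeezed the leaves at their pads. I held the gap for about 4.7 s and handed the job in at t ≈ 19.6 s, still holding.

- **Gap and tips:** in the wrist images the tip gap measures about 10.1 mm, uncertain by roughly ±0.2 mm. It is centred within about 0.1 mm of the middle between the two lines, and it did not change during the hold.
- **Seating:** the floor contact height fits the pocket depth. The body's apparent width in the image fits a fully home body, and it sits square to the cradle.
- **Forces and other things:** the wrist force stayed under 5 N in every reading. I took the arm only where it would clear the other things on the bench, but I did not image them again afterwards.
- **Where checks disagreed:**
  - My first closing, to the stated pad width (about 31 mm), gave a tip gap of only about 8.5 mm. The tips came nowhere near touching. I then opened the jaws to 32.2 mm on the evidence of the image.
  - The first camera fix of the cradle was also off by about 2 mm sideways; I corrected it with close-up views before inserting the meter.

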